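# Load the pressure cooker with preserving jars, lock its lid and start it

## Robot

A 6-joint arm with a two-finger parallel gripper is mounted at the origin on the work surface; the furniture and walls round the work are solid. World frame = base frame: x ahead of the robot, y to its left, z up, the work surface at z = 0. Lengths are in m, angles in rad, forces in N, time in s.
With the tool pointing down it reaches from about 0.25 to 0.775 m from the base axis. Payload 4 kg.
Tool frame: the origin (TCP) lies between the finger pads; the fingertips stand 14 mm ahead of it and the grasp point (between the pads) lies 5 mm behind it (tip_reach is the distance from the TCP to the fingertips, in m); z points along the fingers, y is the line along which they close (so a half turn about z gives the same grasp; the last joint's range is limited). The gripper opens to 94 mm and grips with 3 to 60 N. Pads are 16 mm wide; open, the fingers measure 119 mm over their backs; the gripper's body (75 mm by 177 mm) begins 78 mm behind the grasp point.
Start: joints at [-1.349, 0.087, 1.371, -0, 1.684, -0.103], TCP at [0.176, -0.521, 0.22] pointing down, gripper open.
Joint ranges: [-3.1, 3.1], [-0.76, 2.03], [0.27, 2.55], [-1.08, 4.22], [0.17, 2.65], [-2.57, 2.57]. Speed limits (rad/s): [2.79, 2.79, 3.14, 3.14, 3.14, 3.14].

## Interface

Orientations are given as [roll, pitch, yaw] about the fixed x, y, z axes, in that order (R = Rz(yaw) Ry(pitch) Rx(roll)).
In Python, from bench import * gives the robot as it stands. The module is installed in compiled form; this text tells all that it offers.
- The arm moves only by the tool servo_tool, never from a script. Its argument "targets" is a list of rows, each a list of 4 numbers: the shift along the tool's x, y, z in cm, then the turn about the tool's z in degrees. A call has 1 to 8 rows; each row is the pose to reach, as a shift and turn from the pose commanded when the call began, along the tool's axes at that moment; what a row does not reach only later rows make up. A row lasts 1/8 s, in which the tool goes at most 62.5 mm and 10.7 degrees, less where a joint would pass 70% of its speed; a pose out of reach is approached as far as the arm can. A call with a gripper value outside its range is refused whole. "claw" is the closure in counts, from 0 (fully open) to 255 (shut), set as the call begins (left out, the last holds). The fingers move at their own pace and stop on an object; the grip force is fixed at half the most. Time passes only in rows, so rows that repeat a pose let the fingers close. It gives the time, the measured TCP pose, the force, the opening and the grip force at its end, in the units of the state.
- get_obs(): the state, without advancing time (a new reading comes with each control period).
- snapshot(name): name is "scene" or "side" or "wrist"; returns the picture (480x640x3 uint8, blue, green, red); there is no depth.
- camera_model(name): a dict with "camera_matrix" (3x3 intrinsics, pixels), "camera_from_world" (4x4, takes a point from world to camera coordinates). Camera axes: x right, y up, looking along -z (the intrinsics and any distortion apply to the point x, -y, -z); pixel columns grow to the right and rows downward; lengths in m; the calibration is good to about 2 mm. The wrist camera is an equidistant fisheye: a pixel r from the principal point sees the ray r / f radians off the axis. A picture is of the moment at which its call begins: read the wrist's pose just before it. camera_model takes no time and is no camera call; for the wrist camera it gives the pose at the moment of the call.
- close_job(): hands the job in; it is judged then, once.
The state is a dict: "time": time; "joint_positions": joint angles; "qvel": joint speeds; "joint_torque": joint torques, N m; "tool_pos": TCP position; "ee_rot": TCP orientation; "wrist_force": force on the tool from outside, world axes, zero at the start; "wrist_torque": the same for the moment, N m; "width": finger opening in m; "finger_force": force on a finger pad.
Only numpy, scipy, OpenCV 4.12 (cv2) and the standard library are available. Lean on these libraries where they do the work, as an engineer would, in place of code of your own. Each camera call takes 0.05 s, during which the arm holds its last target. There are 200 camera calls.

## Task

Open the pressure cooker by turning its lid counter-clockwise and set the lid down flat, right way up, on the free worktop. Stand every preserving jar waiting beside the cooker upright on the rack inside the pot, then put the lid back on and turn it clockwise by its handle until its lugs have wedged it fully tight against their stops, with the handle square to the cooker. Then start the cycle by pressing the keys fully down one at a time in this order: the grey programme key, the blue plus key, the green start key. Never press the red stop key, and leave the kitchen timer and the spice jar where they stand.

Things in the scene. Friction and masses are not known exactly. Their poses are not given: they have to be found in the camera images.
- cooker: Electric pressure cooker, fixed: brushed drum 262 mm across with a key panel at its front (its own -x side). Origin on the worktop under the pot's axis, z up. It stands turned by up to 0.2 rad. Drum shoulder 90 mm high; black side grips reach 149 mm from the axis along y, 62 to 78 mm high; key panel reaches 200 mm from the axis along -x, up to 90 mm high.
- pot_floor (a point): Centre of the top of the flat round wire rack (radius 88 mm) in the pot, 40 mm above the worktop; the jars stand on it. Axes as the cooker's. Four jars fit at 56 mm from the axis, 90 degrees apart.
- pot_rim (a point): Centre of the pot's round mouth, 187 mm across inside, 121.5 mm above the worktop. A sealing ring stands 4.5 mm higher than the rim. On the black shoulder a white tick at the front marks tight and an orange tick 45 degrees counter-clockwise of it marks free: one of the four white ticks on the lid's edge meets it.
- pot_gap (a point): Middle of the front one of four 55-degree gaps between the four bayonet ears round the outside of the pot's collar, 102 mm from the axis; the gaps are centred on the cooker's -x, +y, +x and -y. A lid lug drops through each gap. The ears span 35 degrees each and have a ramp underneath, falling clockwise to a flat and a hard stop.
- gasket (a joint): Springy sealing ring on the pot's rim, m pressed down: 0 free, about 0.0015 under the lid's own weight, about 0.004 when the lid is turned fully tight (the four lugs then hold about 12 N of squeeze). Stiffness 3000 N/m.
- lid: Lid, 238 mm across, 0.45 kg: steel dome, black skirt 34 mm high, black bar handle on top along its y axis. Origin on its axis at the skirt's lower edge, z up. Starts on the cooker, turned tight, handle along the cooker's y. Put on loosely, its origin lies about 99 mm above the worktop, turned tight 96 mm. Tight, its x axis is parallel or square to the cooker's (any quarter). Stays where left.
- lid_lug (a point): Middle of one of the lid's four inner lugs, 20 degrees wide, at 45 degrees to the handle. The lid drops on when it is 45 (30 to 60) degrees counter-clockwise, seen from above, from any square position, and centred within 3 mm. Turning it some 45 degrees clockwise runs the lugs under the ramps, pulls it 2.5 mm down and ends at the stops, square. It takes up to about 1 N m; turning back frees it.
- lid_handle (a point): Centre of the lid's handle bar, on the lid's axis 74 mm above its origin: grip it here to carry the lid. The bar is 134 mm long (along the lid's y), 22 mm wide, 24 mm high, with about 18 mm free beneath it between two end legs. Gripped near one end it turns more easily. Free worktop for the lid: left of the cooker (+y), about 0.46 m ahead and 0.36 m left of the robot.
- jar_1: Sealed glass preserving jar with a brass cap (orange or dark red filling): a cylinder 54 mm in diameter, 60 mm tall, 0.2 kg (more or less), origin at the centre of its underside, z up. Two to four of the four jars are there, standing on the worktop right of the cooker, their centres at least 76 mm apart.
- jar_2: Sealed glass preserving jar with a brass cap (orange or dark red filling): a cylinder 54 mm in diameter, 60 mm tall, 0.2 kg (more or less), origin at the centre of its underside, z up. Two to four of the four jars are there, standing on the worktop right of the cooker, their centres at least 76 mm apart.
- jar_3: Sealed glass preserving jar with a brass cap (orange or dark red filling): a cylinder 54 mm in diameter, 60 mm tall, 0.2 kg (more or less), origin at the centre of its underside, z up. Two to four of the four jars are there, standing on the worktop right of the cooker, their centres at least 76 mm apart.
- jar_4: Sealed glass preserving jar with a brass cap (orange or dark red filling): a cylinder 54 mm in diameter, 60 mm tall, 0.2 kg (more or less), origin at the centre of its underside, z up. Two to four of the four jars are there, standing on the worktop right of the cooker, their centres at least 76 mm apart.
- key_programme (a joint): How far the grey programme key (leftmost) is pressed, m: 0 up, 0.005 fully down (stop). Springs back; about 1.2 N to start, 4.4 N at the stop.
- key_plus (a joint): How far the blue key with a plus is pressed, m: 0 up, 0.005 fully down (stop). Springs back; about 1.2 N to start, 4.4 N at the stop.
- key_stop (a joint): How far the red stop key with a square is pressed, m: 0 up, 0.005 fully down (stop). Springs back; about 1.2 N to start, 4.4 N at the stop.
- key_start (a joint): How far the green start key with a triangle (rightmost) is pressed, m: 0 up, 0.005 fully down (stop). Springs back; about 1.2 N to start, 4.4 N at the stop.
- key_programme_top (a point): Centre of the top of the grey programme key, 24 by 27 mm, about 82 mm above the worktop; keys are 38 mm apart in a row. The panel leans 0.17 rad towards the front, so a press straight down works.
- key_plus_top (a point): Centre of the top of the blue plus key, 24 by 27 mm, about 82 mm above the worktop; keys are 38 mm apart in a row. The panel leans 0.17 rad towards the front, so a press straight down works.
- key_stop_top (a point): Centre of the top of the red stop key, 24 by 27 mm, about 82 mm above the worktop; keys are 38 mm apart in a row. The panel leans 0.17 rad towards the front, so a press straight down works.
- key_start_top (a point): Centre of the top of the green start key, 24 by 27 mm, about 82 mm above the worktop; keys are 38 mm apart in a row. The panel leans 0.17 rad towards the front, so a press straight down works.
- timer: Red and white mechanical kitchen timer, 70 mm across, 63 mm tall, bystander; origin at the underside.
- spice_jar: Glass spice jar with a green cap, 46 mm across, 106 mm tall, bystander; origin at the underside.
Things that resemble listed ones, but are neither listed nor needed, are in the scene too. Leave any purple or turquoise look-alike of the jar_1 alone.

How it is judged:
By the outcome, as a careful person would: the job done as asked, in the order asked, and still so for the second after the job is handed in, with the robot touching nothing.
Of jar_1, jar_2, jar_3, jar_4 only 2 to 4 are there at a start; the rules pass over those that are not, and their reading is None.
At some moment in a run one of jar_1, jar_2, jar_3, jar_4, lid may be knocked a few centimetres aside while the robot is not near it.
It also fails if it takes over 210 s, if anything falls off the work surface, if the arm or the gripper's body presses on something with over 40 N, if the wrist force passes 120 N, or if a joint passes its speed limit or range.

## Working session

There is one attempt and no reset: what is moved stays moved. The work goes in short steps, Python scripts to look and compute and a tool call to move; the robot and the scene stay as the last step left them, time stands still between calls to the robot, and variables do not carry over. Pictures are saved under pics/ and viewed, at most 14 in all, crops included, and the job is handed in when it is done.

Besides the shell and the picture viewer there is one more tool, called after ">>>" as name(argument=value, ...) on one line, values as JSON. servo_tool: Moves the arm, as the interface text tells. Its arguments: {"type":"object","properties":{"targets":{"type":"array"},"claw":{"type":"number"}},"required":["targets"]}

```bash
mkdir -p pics; cat > h.py <<'E'
from bench import *
import numpy as np, cv2
def snap(n,f):
    im=snapshot(n); cv2.imwrite('pics/'+f,im); return im
def ray(n,u,v,m=None):
    m=m or camera_model(n); K=np.array(m["camera_matrix"]); T=np.array(m["camera_from_world"])
    x=(u-K[0,2])/K[0,0]; y=(v-K[1,2])/K[1,1]
    if n=="wrist":
        r=np.hypot(x,y); s=np.sin(r)/max(r,1e-9); d=np.array([x*s,-y*s,-np.cos(r)])
    else: d=np.array([x,-y,-1.])
    R=T[:3,:3]; return -R.T@T[:3,3], R.T@d
def onz(n,u,v,z,m=None):
    o,d=ray(n,u,v,m); return o+d*(z-o[2])/d[2]
def proj(n,p,m=None):
    m=m or camera_model(n); K=np.array(m["camera_matrix"]); T=np.array(m["camera_from_world"])
    c=T[:3,:3]@np.array(p)+T[:3,3]; x,y,z=c[0],-c[1],-c[2]
    if n=="wrist":
        t=np.arctan2(np.hypot(x,y),z); h=np.hypot(x,y); x,y=x/h*t,y/h*t
    else: x,y=x/z,y/z
    return np.array([K[0,0]*x+K[0,2],K[1,1]*y+K[1,2]])
E
python3 - <<'E'
from h import *
print(get_obs())
for n in("scene","side","wrist"):
    m=camera_model(n); print(n,np.round(m["camera_matrix"],1).tolist(),np.round(m["camera_from_world"],3).tolist(), [k for k in m])
    snap(n,n+"0.png")
E
```

```text
{'time': 0.0, 'joint_positions': array([-1.34908205e+00,  8.79316421e-02,  1.37223369e+00, -4.48087022e-06,
        1.68357926e+00, -1.03120984e-01]), 'qvel': array([-1.98060642e-03,  8.04746141e-05, -9.72232385e-04, -1.28205637e-03,
        2.83774435e-04, -1.28504145e-03]), 'joint_torque': array([ 4.67444006e-04, -3.40181065e+01, -3.02423894e+01,  7.16978568e-02,
        3.29866132e-02, -1.70162416e-04]), 'tool_pos': array([ 0.17540471, -0.52074331,  0.21832733]), 'ee_rot': array([-3.13945168e+00, -2.17087543e-04,  3.24834533e-01]), 'wrist_force': array([-0.05212628, -1.27389206, -0.89984361]), 'wrist_torque': array([0.03055217, 0.02478149, 0.06340955]), 'finger_force': 0.0, 'width': 0.09376300306213135}
scene [[511.5, 0.0, 318.6], [0.0, 511.5, 243.7], [0.0, 0.0, 1.0]] [[-0.793, -0.609, -0.02, 0.457], [0.31, -0.432, 0.847, -0.318], [-0.525, 0.665, 0.531, -0.964], [0.0, 0.0, 0.0, 1.0]] ['camera_matrix', 'camera_from_world']
side [[448.8, 0.0, 319.7], [0.0, 448.8, 241.4], [0.0, 0.0, 1.0]] [[-0.911, -0.412, -0.02, 0.517], [0.266, -0.624, 0.734, -0.28], [-0.315, 0.664, 0.678, -0.865], [0.0, 0.0, 0.0, 1.0]] ['camera_matrix', 'camera_from_world']
wrist [[371.6, 0.0, 323.5], [0.0, 371.6, 241.2], [0.0, 0.0, 1.0]] [[0.319, -0.948, -0.002, -0.55], [0.913, 0.308, -0.268, 0.028], [0.255, 0.084, 0.963, -0.392], [0.0, 0.0, 0.0, 1.0]] ['camera_matrix', 'camera_from_world']
```

```bash
python3 -c "
import cv2,numpy as np
a=[cv2.imread('pics/%s0.png'%n) for n in('scene','side')]
cv2.imwrite('pics/a.png',cv2.resize(np.vstack(a),(400*1,600)))"
```

```text
(no output)
```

View pics/scene0.png

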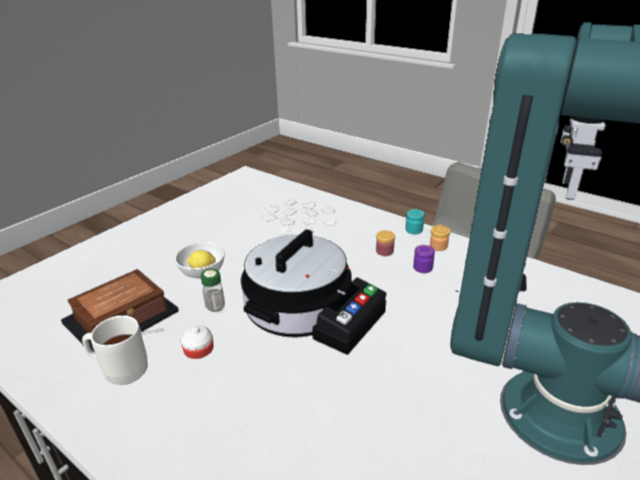

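View pics/side0.png

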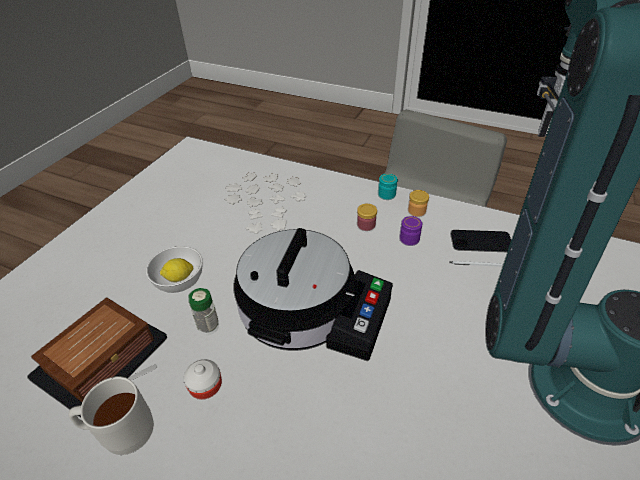

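The scene shows these jars, by side-view pixels: dark red (367,217), orange (418,203), turquoise (388,187) and purple (410,231). The brass-capped red and orange ones fit the description; the turquoise and purple ones are the look-alikes to leave alone. The keys run from (361,324) to (377,284). The timer is at (203,379) and the spice jar at (204,311).

```bash
cat > m1.py <<'E'
from h import *
def blobs(im,lo,hi,amin=20):
    h=cv2.cvtColor(im,cv2.COLOR_BGR2HSV); m=cv2.inRange(h,lo,hi)
    n,l,s,c=cv2.connectedComponentsWithStats(m)
    return [(c[i],s[i]) for i in range(1,n) if s[i,4]>=amin]
if __name__=="__main__":
    for n in("scene","side"):
        im=cv2.imread('pics/%s0.png'%n)
        for nm,lo,hi,z in[("green",(50,120,80),(75,255,255),.082),("blue",(105,150,80),(122,255,255),.082),("red",(0,200,120),(4,255,255),.082),
          ("brass",(14,120,120),(28,255,255),.06),("purple",(132,80,50),(155,255,255),.03),("turq",(83,120,80),(95,255,255),.03)]:
            for c,s in blobs(im,lo,hi):
                if c[0]<450: print(n,nm,np.round(c,1),s.tolist(),np.round(onz(n,*c,z),3))
E
python3 m1.py; python3 -c "
import cv2,numpy as np
a=cv2.imread('pics/side0.png');b=cv2.imread('pics/wrist0.png')
c=cv2.resize(a[170:370,225:445],(440,400),interpolation=cv2.INTER_CUBIC)
cv2.imwrite('pics/c.png',np.hstack([c,cv2.resize(b,(360,270))[:0].reshape(0,0,3) if 0 else np.vstack([cv2.resize(b,(360,270)),np.zeros((130,360,3),np.uint8)])]))"
```

```text
scene green [209.  279.7] [202, 271, 17, 15, 100] [0.768 0.173 0.082]
scene green [369.3 290.5] [363, 285, 14, 11, 76] [ 0.44  -0.014  0.082]
scene blue [352.6 308.4] [346, 301, 15, 14, 91] [0.435 0.061 0.082]
scene brass [439.5 236.6] [431, 226, 19, 24, 343] [ 0.431 -0.354  0.06 ]
scene brass [385.1 236.6] [377, 231, 17, 12, 174] [ 0.551 -0.268  0.06 ]
scene brass [200.3 258.7] [187, 251, 28, 16, 326] [0.881 0.104 0.06 ]
scene brass [129.3 311.3] [127, 309, 6, 6, 21] [0.849 0.342 0.06 ]
scene purple [423.5 258.5] [414, 246, 21, 27, 478] [ 0.435 -0.275  0.03 ]
scene turq [414.4 221.4] [406, 210, 18, 24, 348] [ 0.55  -0.437  0.03 ]
side green [376.1 284.5] [370, 278, 13, 13, 95] [ 0.441 -0.016  0.082]
side green [198.3 299.8] [189, 290, 21, 19, 109] [0.767 0.171 0.082]
side blue [366.1 310.9] [360, 304, 14, 14, 116] [0.436 0.059 0.082]
side red [371.1 297.5] [365, 291, 14, 13, 83] [0.439 0.022 0.082]
side red [200.4 393.7] [190, 389, 22, 9, 59] [0.638 0.345 0.082]
side brass [417.7 202.1] [409, 190, 20, 26, 411] [ 0.44  -0.358  0.06 ]
side brass [366.6 210.8] [358, 204, 19, 15, 237] [ 0.553 -0.271  0.06 ]
side brass [174.8 269.2] [160, 258, 32, 24, 482] [0.887 0.103 0.06 ]
side purple [410.4 230.8] [400, 216, 22, 29, 489] [ 0.433 -0.273  0.03 ]
side turq [387.  186.3] [379, 174, 19, 25, 369] [ 0.549 -0.436  0.03 ]
```

View pics/c.png

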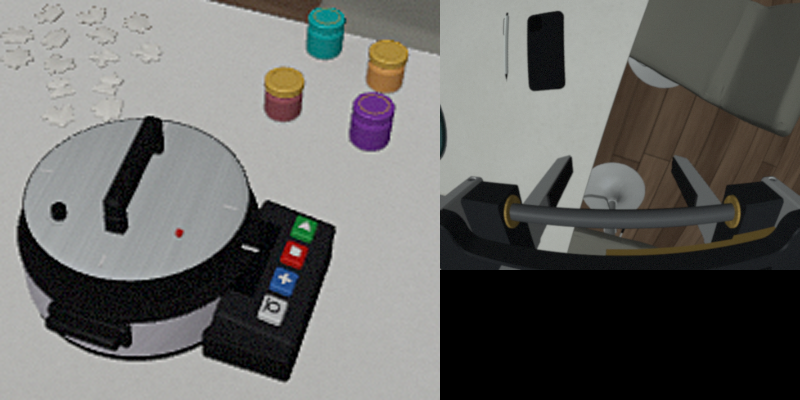

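The crop confirms that only the dark-red and the orange jar have brass caps. The wrist view (right side) shows only a pen and a phone. Next I measure the handle ends, the timer and the spice jar, and work out the first approach.

```bash
cat >> h.py <<'E'
def delta(x,y,z,yawdeg=None,obs=None):
    """tool-axis shift (cm) and turn (deg) from the measured pose to world x,y,z,yaw (tool down)"""
    o=obs or get_obs(); p=o["tool_pos"]; yw=o["ee_rot"][2]
    d=np.array([x,y,z])-p; c,s=np.cos(yw),np.sin(yw)
    t=0 if yawdeg is None else -(yawdeg-np.degrees(yw))
    t=(t+180)%360-180
    print("pose",np.round(p*1000,1),"yaw",round(np.degrees(yw),2),"| move cm",np.round([100*(c*d[0]+s*d[1]),100*(s*d[0]-c*d[1]),-100*d[2]],2),"turn",round(t,1))
E
python3 - <<'E'
from h import *
from m1 import blobs
for n in("scene","side"):
    im=cv2.imread('pics/%s0.png'%n); g=cv2.cvtColor(im,cv2.COLOR_BGR2GRAY)
    # dark blob on the dome
    x0,x1,y0,y1=(270,318,228,275) if n=="scene" else (270,312,226,290)
    m=np.zeros_like(g); m[y0:y1,x0:x1]=(g[y0:y1,x0:x1]<70)*255
    k,l,s,c=cv2.connectedComponentsWithStats(m); i=1+np.argmax(s[1:,4])
    print(n,s[i],c[i])
    q=np.argwhere(l==i); top=q[q[:,0].argmin()]; print("top",top[::-1],"low-left",q[(q[:,0]-q[:,1]).argmax()][::-1])
    r=cv2.minAreaRect(q[:,::-1].astype(np.float32)); print(r)
    for c,s in blobs(im,(0,150,80),(8,255,255),30)+blobs(im,(50,100,40),(85,255,255),60):
        if c[0]<240: print("bystander",c,s,np.round(onz(n,*c,.02),3),np.round(onz(n,*c,.1),3))
delta(.58,.02,.36,93.4)
E
python3 -c "
import cv2,numpy as np
a=[cv2.imread('pics/%s0.png'%n) for n in('scene','side')]
cv2.imwrite('pics/d.png',np.hstack([cv2.resize(a[0][220:345,235:375],None,fx=2.8,fy=4.4)[:, :400],cv2.resize(a[1][220:345,225:365],None,fx=2.8,fy=4.4)]))" 
```

```text
scene [276 230  37  42 568] [292.94894366 248.95422535]
top [306 230] low-left [277 270]
((293.26019287109375, 250.23057556152344), (17.10592269897461, 50.8464469909668), 46.12330627441406)
bystander [198.4076087 352.0326087] [184 343  28  15 184] [0.66  0.312 0.02 ] [0.587 0.361 0.1  ]
bystander [210.61437908 279.64705882] [201 270  19  16 153] [0.836 0.117 0.02 ] [0.745 0.186 0.1  ]
side [277 228  30  59 734] [290.65395095 256.39782016]
top [298 228] low-left [278 284]
((291.5000305175781, 257.0), (16.273426055908203, 61.322181701660156), 24.77513885498047)
bystander [206.43243243 391.94594595] [188 379  33  20 185] [0.661 0.314 0.02 ] [0.621 0.344 0.1  ]
bystander [199.84642857 300.88928571] [189 288  22  23 280] [0.804 0.134 0.02 ] [0.75  0.183 0.1  ]
pose [ 175.4 -520.9  218.6] yaw 18.61 | move cm [ 55.6  -38.35 -14.14] turn -74.8
```

>>> servo_tool(targets=[[0,0,-6,0],[4,-2,-10,-10],[9,-6,-14,-20],[14,-10,-14,-30],[19,-13,-14,-40],[24,-17,-14,-50],[29,-20,-14,-60],[34,-24,-14,-70]], claw=0)

```text
time: 1.15
tool_pos: [0.418, -0.1896, 0.359]
ee_rot: [-3.141, -0.0, 1.552]
wrist_force: [0.8, -0.4, 0.5]
width: 0.0939
finger_force: 0.0
```

```bash
python3 - <<'E'
from h import *
print(onz("side",301,231,.182),onz("side",283,273,.182),onz("side",292,252,.182))
delta(.54,-.04,.36,93.4)
print(get_obs()["time"])
E
```

```text
[ 0.61056179 -0.0089467   0.182     ] [0.58900497 0.11281459 0.182     ] [0.59925625 0.05491136 0.182     ]
pose [ 418.  -189.6  359. ] yaw 88.93 | move cm [15.19 11.91 -0.1 ] turn -4.5
1.15
```

>>> servo_tool(targets=[[4,3,0,0],[9,7,0,-2],[14,11,0,-5],[19,14,-1,-5],[23,16,-1,-5],[23,16,-1,-5],[23,16,-1,-5]])

```text
time: 2.02
tool_pos: [0.5824, 0.0343, 0.369]
ee_rot: [-3.14, 0.001, 1.634]
wrist_force: [1.0, -1.0, 0.6]
width: 0.0938
finger_force: 0.0
```

```bash
python3 - <<'E'
from h import *
from m1 import blobs
o=get_obs(); m=camera_model("wrist"); im=snap("wrist","w1.png")
print(o["tool_pos"],o["ee_rot"])
for nm,lo,hi,z in[("green",(50,120,80),(75,255,255),.082),("blue",(105,150,80),(122,255,255),.082),("red",(0,200,100),(5,255,255),.082),("brass",(14,120,120),(28,255,255),.06)]:
    for c,s in blobs(im,lo,hi,40): print(nm,np.round(c,1),s.tolist(),np.round(onz("wrist",*c,z,m),4))
E
```

```text
[0.58244092 0.03425239 0.36901113] [-3.14038210e+00  5.67968138e-04  1.63362707e+00]
green [213.3 236.2] [208, 233, 11, 10, 41] [ 0.4428 -0.0165  0.082 ]
blue [210.9 181.7] [203, 173, 15, 19, 169] [0.4396 0.0543 0.082 ]
red [213.  208.1] [205, 203, 14, 16, 66] [0.4426 0.0205 0.082 ]
brass [545.5 176.5] [533, 164, 24, 25, 441] [0.9    0.0969 0.06  ]
brass [232.9 436.2] [226, 431, 15, 12, 96] [ 0.4471 -0.3924  0.06  ]
```

View pics/w1.png

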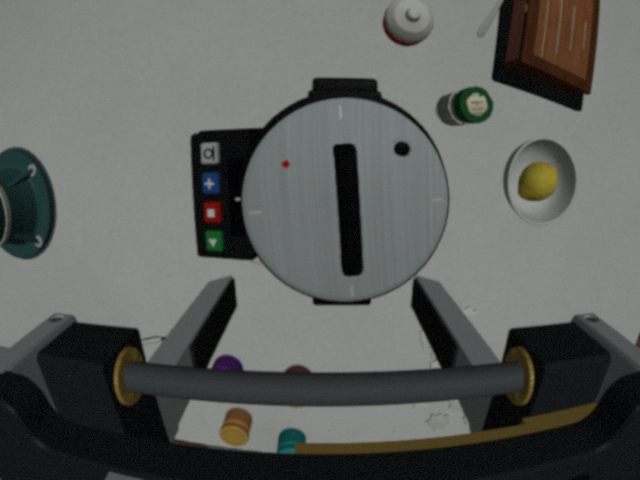

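The wrist view shows the handle from (345,145) to (352,275), the lid ticks at (340,112), (437,199), (352,290) and (255,212), and the cooker's front tick at (237,199).

```bash
cat >> h.py <<'E'
def blob(im,x0,x1,y0,y1,thr=60,dark=True):
    g=cv2.cvtColor(im,cv2.COLOR_BGR2GRAY)[y0:y1,x0:x1]; m=((g<thr) if dark else (g>thr)).astype(np.uint8)
    k,l,s,c=cv2.connectedComponentsWithStats(m); i=1+np.argmax(s[1:,4])
    return np.argwhere(l==i)[:,::-1]+[x0,y0]
def bar(im,box,z,m,thr=60):
    q=blob(im,*box,thr); P=np.array([onz("wrist",u,v,z,m)[:2] for u,v in q])
    (c,(w,h),a)=cv2.minAreaRect(P.astype(np.float32)*1000); B=cv2.boxPoints(((c),(w,h),a))
    d=B[1]-B[0] if np.linalg.norm(B[1]-B[0])>np.linalg.norm(B[2]-B[1]) else B[2]-B[1]
    if d[1]<0:d=-d
    return np.array(c),sorted((w,h)),np.degrees(np.arctan2(d[1],d[0]))
E
python3 - <<'E'
from h import *
im=cv2.imread("pics/w1.png"); m=camera_model("wrist")
print(bar(im,(325,370,135,285),.182,m))
for t in [(340,112),(437,199),(352,290),(255,212)]: print(t,np.round(onz("wrist",*t,.132,m),4))
P=np.array([onz("wrist",*t,.132,m) for t in [(340,112),(437,199),(352,290),(255,212)]]); print(P.mean(0),np.degrees(np.arctan2(*(P[0]-P[2])[1::-1])),np.degrees(np.arctan2(*(P[1]-P[3])[1::-1])))
q=blob(im,230,243,190,208,120,False); print(len(q),q.mean(0),np.round(onz("wrist",*q.mean(0),.09,m),4))
for t in[(209,153),(211,182),(213,212),(214,241)]: print(t,np.round(onz("wrist",*t,.082,m),4))
E
```

```text
(array([606.48748779,  43.97569275]), [21.583824157714844, 131.21163940429688], np.float32(97.98045))
(340, 112) [0.5936 0.1428 0.132 ]
(437, 199) [0.7097 0.0564 0.132 ]
(352, 290) [ 0.6221 -0.0583  0.132 ]
(255, 212) [0.5066 0.0281 0.132 ]
[0.60799256 0.04226856 0.132     ] 98.06640868956477 7.946259456558734Traceback (most recent call last):
  File "<stdin>", line 6, in <module>
  File "h.py", line 30, in blob
    k,l,s,c=cv2.connectedComponentsWithStats(m); i=1+np.argmax(s[1:,4])
                                                     ~~~~~~~~~^^^^^^^^^
    return _wrapfunc(a, 'argmax', axis=axis, out=out, **kwds)
    return bound(*args, **kwds)
ValueError: attempt to get argmax of an empty sequence
```

```bash
python3 - <<'E'
from h import *
delta(.5997,.0932,.165,98.0)
E
```

```text
pose [582.3  33.7 369.4] yaw 93.54 | move cm [ 5.83  2.1  20.44] turn -4.5
```

>>> servo_tool(targets=[[3,1,5,-2],[5.8,2.1,10,-4.5],[5.8,2.1,14,-4.5],[5.8,2.1,16,-4.5],[5.8,2.1,16,-4.5]])

```text
time: 2.7
tool_pos: [0.5986, 0.0923, 0.2075]
ee_rot: [-3.137, 0.0, 1.71]
wrist_force: [0.2, -0.2, -0.2]
width: 0.094
finger_force: 0.0
```

```bash
python3 - <<'E'
from h import *
delta(.5997,.0932,.165,98.0)
m=camera_model("wrist"); im=snap("wrist","w2.png")
o=get_obs(); print(proj("wrist",[.6067,.0437,.182],m),proj("wrist",[.5967,.110,.182],m),proj("wrist",[.6167,-.022,.182],m))
E
```

```text
pose [598.6  92.3 207.5] yaw 97.99 | move cm [0.07 0.12 4.25] turn -0.0
[324.8373952  358.16061114] [323.76151304 252.79777542] [325.73998064 434.55645847]
```

View pics/w2.png

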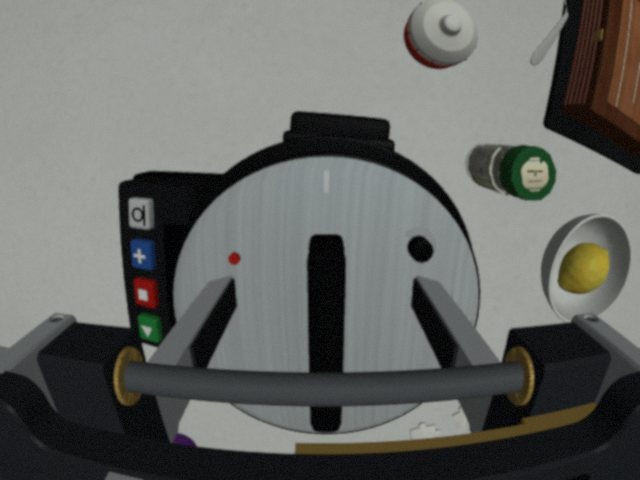

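The wrist view is lined up: the bar is centred between the fingers at column 325, with its end face near (326,240). I descend and close.

>>> servo_tool(targets=[[0,0.1,2,0],[0,0.1,4.2,0],[0,0.1,4.2,0]])

```text
time: 3.12
tool_pos: [0.6007, 0.0932, 0.1676]
ee_rot: [-3.141, 0.0, 1.711]
wrist_force: [-0.3, 0.2, -0.6]
width: 0.0937
finger_force: 0.0
```

>>> servo_tool(targets=[[0,0,0,0],[0,0,0,0],[0,0,0,0],[0,0,0,0],[0,0,0,0],[0,0,0,0],[0,0,0,0],[0,0,0,0]], claw=255)

```text
time: 4.12
tool_pos: [0.6001, 0.0939, 0.1673]
ee_rot: [-3.139, 0.0, 1.712]
wrist_force: [-4.0, -1.0, 0.9]
width: 0.0215
finger_force: 30.0
```

>>> servo_tool(targets=[[-0.03,-0.53,0,-6],[-0.11,-1.05,-0.05,-12],[-0.25,-1.56,-0.1,-18],[-0.44,-2.06,-0.15,-24],[-0.68,-2.53,-0.2,-30],[-0.97,-2.97,-0.25,-36],[-1.3,-3.39,-0.25,-42],[-1.55,-3.65,-0.25,-46]])

```text
time: 5.12
tool_pos: [0.567, 0.0733, 0.1699]
ee_rot: [-3.141, 0.0, 2.517]
wrist_force: [-0.0, 0.3, 0.8]
width: 0.0217
finger_force: 30.0
```

>>> servo_tool(targets=[[0,0,0,0],[0,0,0,0]])

```text
time: 5.38
tool_pos: [0.567, 0.0733, 0.1699]
ee_rot: [-3.141, 0.0, 2.514]
wrist_force: [-0.9, -0.8, -0.1]
width: 0.0215
finger_force: 30.0
```

>>> servo_tool(targets=[[0,0,0,0],[0,0,0,0],[-2.5,0,0,0],[-4.95,0,0,0],[-4.95,0,0.2,0],[-4.95,0,0.2,0]], claw=150)

```text
time: 6.12
tool_pos: [0.6066, 0.0449, 0.1675]
ee_rot: [-3.141, -0.001, 2.515]
wrist_force: [0.3, -0.1, -0.0]
width: 0.0385
finger_force: 0.0
```

>>> servo_tool(targets=[[0,0,0,0],[0,0,0,0],[0,0,0,0],[0,0,0,0],[0,0,0,0]], claw=255)

```text
time: 6.75
tool_pos: [0.6068, 0.0448, 0.168]
ee_rot: [3.142, -0.001, 2.515]
wrist_force: [-1.7, 1.1, 0.4]
width: 0.0221
finger_force: 30.0
```

>>> servo_tool(targets=[[0,0,-1,0],[0,0,-3,0],[0,0,-5,0],[0,0,-5,0]])

```text
time: 7.25
tool_pos: [0.6082, 0.0442, 0.2197]
ee_rot: [3.14, 0.003, 2.515]
wrist_force: [1.1, 0.4, -3.4]
width: 0.0219
finger_force: 30.0
```

```bash
python3 - <<'E'
from h import *
print(get_obs()["wrist_force"],get_obs()["wrist_torque"],get_obs()["width"])
delta(.46,.36,.235)
delta(.46,.36,.235,143)
for n in("side","scene"): snap(n,n+"1.png")
m=camera_model("side")
E
```

```text
[ 1.12051413  0.41821648 -3.35556504] [-0.03830627 -0.13505563  0.0140569 ] 0.021875168740876406
pose [608.2  44.2 219.7] yaw 144.09 | move cm [30.52 16.89 -1.53] turn 0
pose [608.2  44.2 219.7] yaw 144.09 | move cm [30.52 16.89 -1.53] turn 1.1
```

View pics/scene1.png

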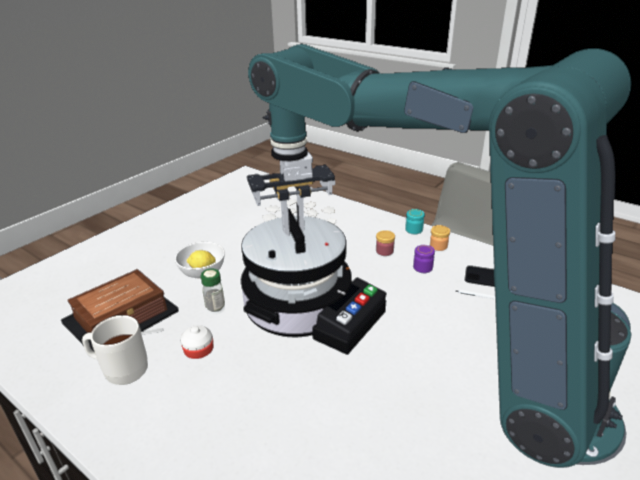

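>>> servo_tool(targets=[[3,1.7,-1.5,0],[8,4.4,-1.5,0],[13,7.2,-1.5,0],[18,10,-1.5,0],[23,12.7,-1.5,0],[27.5,15.2,-1.5,0],[30.5,16.9,-1.5,0],[30.5,16.9,-1.5,0]])

```text
time: 8.35
tool_pos: [0.4571, 0.3621, 0.2309]
ee_rot: [-3.139, -0.002, 2.519]
wrist_force: [0.4, -1.1, -3.9]
width: 0.0217
finger_force: 30.0
```

>>> servo_tool(targets=[[0,0,4,0],[0,0,9,0],[0,0,13,0],[0,0,15,0],[0,0,15.8,0],[0,0,16.2,0],[0,0,16.2,0]])

```text
time: 9.22
tool_pos: [0.4597, 0.3603, 0.0717]
ee_rot: [3.14, 0.001, 2.515]
wrist_force: [0.0, 0.3, -4.1]
width: 0.0217
finger_force: 30.0
```

>>> servo_tool(targets=[[0,0,0.2,0],[0,0,0.4,0],[0,0,0.4,0]])

```text
time: 9.6
tool_pos: [0.46, 0.3607, 0.0697]
ee_rot: [3.139, 0.001, 2.515]
wrist_force: [-1.0, -1.2, 5.7]
width: 0.0217
finger_force: 30.0
```

>>> servo_tool(targets=[[0,0,-0.3,0],[0,0,-0.3,0],[0,0,-0.3,0],[0,0,-5,0],[0,0,-11,0],[0,0,-17,0],[0,0,-22,0],[0,0,-23,0]], claw=120)

```text
time: 10.6
tool_pos: [0.4603, 0.361, 0.3019]
ee_rot: [3.133, 0.003, 2.515]
wrist_force: [0.4, 0.6, 1.2]
width: 0.0501
finger_force: 0.0
```

```bash
python3 - <<'E'
from h import *
delta(.50,-.24,.25,90)
m=camera_model("wrist"); im=snap("wrist","w3.png")
E
```

```text
pose [460.3 361.  301.9] yaw 144.11 | move cm [-38.45 -46.36   5.19] turn 54.1
```

View pics/w3.png

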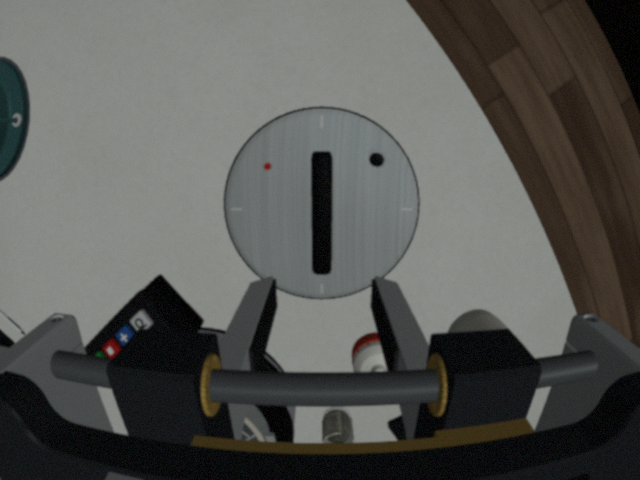

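The lid lies flat on the worktop, with the handle centre at (321,212). I now go to the jars.

>>> servo_tool(targets=[[-3,-4,0,4],[-8,-9.5,0,11],[-12,-14.5,0,18],[-16,-19.5,0,25],[-20,-24.5,0,32],[-24,-29.5,0,39],[-28,-34,0,46],[-32,-39,0,54]], claw=0)

```text
time: 11.65
tool_pos: [0.4879, -0.1279, 0.2939]
ee_rot: [-3.137, -0.002, 1.568]
wrist_force: [0.6, 0.5, 1.0]
width: 0.0942
finger_force: 0.0
```

```bash
python3 - <<'E'
from h import *
delta(.50,-.24,.25,90)
E
```

```text
pose [ 487.9 -127.9  293.9] yaw 89.85 | move cm [-11.2    1.24   4.39] turn -0.2
```

>>> servo_tool(targets=[[-5,0.6,2,0],[-9,1,4,0],[-11.2,1.2,4.4,0],[-11.2,1.2,4.4,0],[-11.2,1.2,4.4,0]])

```text
time: 12.28
tool_pos: [0.5014, -0.237, 0.2537]
ee_rot: [3.141, -0.0, 1.574]
wrist_force: [-0.2, -0.4, 0.2]
width: 0.0938
finger_force: 0.0
```

```bash
python3 - <<'E'
from h import *
from m1 import blobs
m=camera_model("wrist"); im=snap("wrist","w4.png")
for c,s in blobs(im,(14,120,80),(28,255,255),100):
    print("brass",np.round(c,1),s.tolist(),np.round(onz("wrist",*c,.06,m),4))
for p in[(.553,-.271,.06),(.437,-.358,.06)]: print(proj("wrist",p,m))
delta(.553,-.271,.10,90)
E
```

```text
brass [376.4 259.2] [352, 235, 50, 49, 1868] [ 0.5565 -0.2783  0.06  ]
brass [276.5 347.1] [254, 316, 44, 56, 1663] [ 0.4497 -0.3835  0.06  ]
brass [116.8 378.8] [114, 359, 9, 43, 137] [ 0.2245 -0.4527  0.06  ]
brass [530.5 378.1] [526, 359, 8, 42, 127] [ 0.7817 -0.4498  0.06  ]
[373.34501192 252.3743403 ]
[263.97155635 327.22394511]
pose [ 501.5 -236.9  254.1] yaw 90.21 | move cm [-3.43  5.14 15.41] turn 0.2
```

View pics/w4.png

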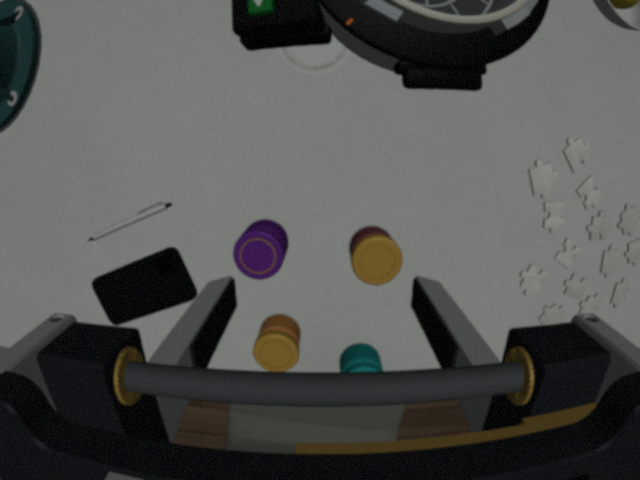

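The picture shows the dark-red jar's cap at (377,259) and the orange jar's at (276,351). Purple is at (259,256) and turquoise at (361,360). No other jars are there.

```bash
python3 - <<'E'
from h import *
m=camera_model("wrist"); print(onz("wrist",276,351,.06,m),onz("wrist",377,259.5,.06,m))
delta(.5568,-.2785,.035,90)
E
```

```text
[ 0.4490757  -0.38915704  0.06      ] [ 0.55745538 -0.27874951  0.06      ]
pose [ 501.5 -236.9  254.1] yaw 90.21 | move cm [-4.18  5.52 21.91] turn 0.2
```

>>> servo_tool(targets=[[-3,4,4,0],[-4.2,5.5,9,0],[-4.2,5.5,14,0],[-4.2,5.5,18,0],[-4.2,5.5,20.5,0],[-4.2,5.5,21.7,0],[-4.2,5.5,21.7,0]])

```text
time: 13.2
tool_pos: [0.5564, -0.2793, 0.0363]
ee_rot: [3.142, 0.0, 1.574]
wrist_force: [-0.3, -0.2, 0.3]
width: 0.0939
finger_force: 0.0
```

>>> servo_tool(targets=[[0,0,0,0],[0,0,0,0],[0,0,0,0],[0,0,0,0],[0,0,0,0],[0,0,0,0]], claw=255)

```text
time: 13.95
tool_pos: [0.5563, -0.2803, 0.0363]
ee_rot: [3.141, 0.0, 1.573]
wrist_force: [0.1, -0.5, 0.8]
width: 0.0533
finger_force: 30.0
```

>>> servo_tool(targets=[[0,0,-5,0],[0,0,-11,0],[0,0,-16,0],[5,1,-18,-2],[11,2.5,-18,-4],[17,4,-18,-6],[20,5,-18,-8],[20,5,-18,-8]])

```text
time: 14.95
tool_pos: [0.6057, -0.0774, 0.2149]
ee_rot: [-3.14, -0.001, 1.716]
wrist_force: [-0.7, 0.2, -1.5]
width: 0.0537
finger_force: 30.0
```

```bash
python3 - <<'E'
from h import *
m=camera_model("wrist"); im=snap("wrist","w5.png")
delta(.6139,-.0078,.22,98)
print(get_obs()["width"])
for a in (90,180,0,135,45): print(a,proj("wrist",[.6067+.098*np.cos(np.radians(a)),.0442+.098*np.sin(np.radians(a)),.126],m))
E
```

```text
pose [605.4 -79.2 215. ] yaw 98.21 | move cm [ 6.94  1.86 -0.5 ] turn 0.2
0.05342337599164909
90 [369.47751096 -45.14392652]
180 [210.17871336  63.81068817]
0 [484.72305016 107.55942686]
135 [266.11017062 -23.26605783]
45 [459.18564071   9.35225165]
```

View pics/w5.png

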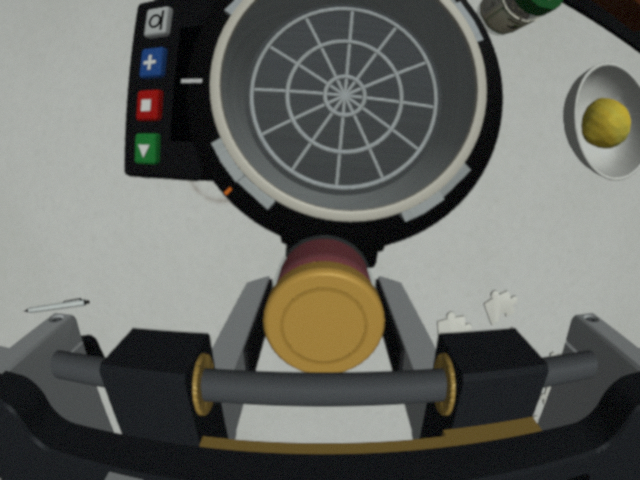

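The pot is open: rack centre at (345,95), white tick at (190,81), orange tick at (227,190). The red jar is held upright.

```bash
python3 - <<'E'
from h import *
m=camera_model("wrist"); 
c=onz("wrist",345,95,.039,m); print(c)
for p,z in(((190,81),.0905),((227,190),.0905),((347,7),.039),((342,187),.039),((251,93),.039),((438,106),.039)):
    q=onz("wrist",*p,z,m); print(p,q, np.linalg.norm(q-c), np.degrees(np.arctan2(*(q-c)[1::-1])))
E
```

```text
[0.60770033 0.04171731 0.039     ]
(190, 81) [0.48152444 0.03388799 0.0905    ] 0.1365060640660312 -176.44929873329804
(227, 190) [ 0.52348217 -0.0512816   0.0905    ] 0.13562354634376475 -132.16343010342655
(347, 7) [0.59751687 0.12739084 0.039     ] 0.08627662460289022 96.77857550184305
(342, 187) [ 0.61755551 -0.04271533  0.039     ] 0.08500585914778519 -83.34243106397513
(251, 93) [0.52252545 0.03290783 0.039     ] 0.08562924410694692 -174.0949957108045
(438, 106) [0.69475314 0.04785885 0.039     ] 0.08726917537571736 4.035503102455568
```

```bash
python3 - <<'E'
from h import *
delta(.6145,-.0105,.078,98)
E
```

```text
pose [605.4 -79.2 215. ] yaw 98.21 | move cm [ 6.67  1.88 13.7 ] turn 0.2
```

>>> servo_tool(targets=[[4,1.1,0,0],[6.7,1.9,0,0],[6.7,1.9,1.5,0],[6.7,1.9,5,0],[6.7,1.9,9,0],[6.7,1.9,12,0],[6.7,1.9,13.2,0],[6.7,1.9,13.2,0]])

```text
time: 16.0
tool_pos: [0.6143, -0.0123, 0.0828]
ee_rot: [-3.139, -0.0, 1.711]
wrist_force: [0.1, 0.4, -2.6]
width: 0.0538
finger_force: 30.0
```

>>> servo_tool(targets=[[0,0,0.2,0],[0,0,0.4,0],[0,0,0.4,0]])

```text
time: 16.38
tool_pos: [0.6154, -0.011, 0.0807]
ee_rot: [3.14, 0.0, 1.713]
wrist_force: [0.4, 0.7, -2.7]
width: 0.0535
finger_force: 30.0
```

>>> servo_tool(targets=[[0,0,0.2,0],[0,0,0.4,0],[0,0,0.4,0]])

```text
time: 16.75
tool_pos: [0.6152, -0.0109, 0.0763]
ee_rot: [3.141, 0.0, 1.712]
wrist_force: [-0.2, -0.1, 0.4]
width: 0.0538
finger_force: 30.0
```

>>> servo_tool(targets=[[0,0,0,0],[0,0,0,0],[0,0,0,0],[0,0,-5,0],[0,0,-11,0],[0,0,-17,0],[0,0,-18,0]], claw=76)

```text
time: 17.62
tool_pos: [0.6171, -0.0112, 0.2629]
ee_rot: [3.13, 0.003, 1.712]
wrist_force: [0.3, 0.4, -0.8]
width: 0.0659
finger_force: 0.0
```

```bash
python3 - <<'E'
from h import *
m=camera_model("wrist"); im=snap("wrist","w6.png")
delta(.449,-.33,.25,90)
E
```

```text
pose [616.6 -11.1 261.1] yaw 98.11 | move cm [-29.2  -21.09   1.11] turn 8.1
```

View pics/w6.png

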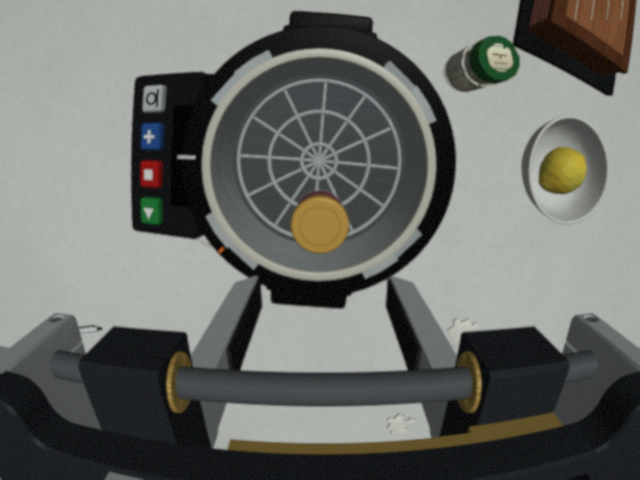

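The red jar stands upright in the pot at (320,222).

>>> servo_tool(targets=[[-4,-3,0,2],[-9,-6.5,0,4],[-14,-10,0,6],[-19,-13.7,0,8],[-24,-17.3,0,8],[-28,-20,1,8],[-29.2,-21.1,1,8],[-29.2,-21.1,1,8]], claw=0)

```text
time: 18.68
tool_pos: [0.4467, -0.3297, 0.2445]
ee_rot: [-3.14, -0.002, 1.571]
wrist_force: [-0.5, 0.2, -0.7]
width: 0.0938
finger_force: 0.0
```

```bash
python3 - <<'E'
from h import *
from m1 import blobs
m=camera_model("wrist"); im=snap("wrist","w7.png")
h=cv2.cvtColor(im,cv2.COLOR_BGR2HSV)
for c,s in blobs(im,(14,120,80),(28,255,255),300):
    print("brass",np.round(c,1),s.tolist(),np.round(onz("wrist",*c,.06,m),4))
    x,y,w,hh,_=s; r=w/2; cap=(x+r,y+hh-r); print(cap,np.round(onz("wrist",*cap,.06,m),4))
delta(.449,-.389,.035,90)
E
```

```text
brass [324.2 277.2] [299, 247, 50, 59, 2227] [ 0.4478 -0.3867  0.06  ]
(np.float64(324.0), np.float64(281.0)) [ 0.4476 -0.3907  0.06  ]
pose [ 447.5 -329.   245.1] yaw 90.12 | move cm [-6.    0.14 21.01] turn 0.1
```

>>> servo_tool(targets=[[-4,0,3,0],[-6.1,0,8,0],[-6.1,0,13,0],[-6.1,0,17,0],[-6.1,0,19.5,0],[-6.1,0,20.8,0],[-6.1,0,20.8,0]])

```text
time: 19.6
tool_pos: [0.4481, -0.3895, 0.0375]
ee_rot: [-3.141, -0.001, 1.574]
wrist_force: [0.6, -0.1, 0.1]
width: 0.094
finger_force: 0.0
```

>>> servo_tool(targets=[[0,0,0,0],[0,0,0,0],[0,0,0,0],[0,0,0,0],[0,0,0,0],[0,0,0,0]], claw=255)

```text
time: 20.35
tool_pos: [0.4473, -0.391, 0.0383]
ee_rot: [-3.141, 0.0, 1.573]
wrist_force: [-0.7, 0.3, 2.9]
width: 0.0536
finger_force: 30.0
```

>>> servo_tool(targets=[[0,0,-4,0],[0,0,-10,0],[0,0,-16,0],[0,0,-18,0],[0,0,-18,0]])

```text
time: 20.98
tool_pos: [0.4481, -0.3914, 0.2197]
ee_rot: [3.139, 0.003, 1.573]
wrist_force: [-0.7, -0.6, -2.1]
width: 0.0534
finger_force: 30.0
```

```bash
python3 - <<'E'
from h import *
delta(.5995,.0965,.22,98)
E
```

```text
pose [ 448.1 -391.4  219.7] yaw 90.11 | move cm [ 4.876e+01  1.523e+01 -3.000e-02] turn -7.9
```

>>> servo_tool(targets=[[4,1.2,0,0],[10,3,0,-2],[16,5,0,-4],[22,7,0,-6],[28,8.7,0,-8],[33.5,10.5,0,-8],[39,12.2,0,-8],[44,13.7,0,-8]])

```text
time: 21.98
tool_pos: [0.5827, 0.0516, 0.2144]
ee_rot: [-3.136, -0.001, 1.713]
wrist_force: [0.6, -0.7, -2.1]
width: 0.0538
finger_force: 30.0
```

>>> servo_tool(targets=[[3,1.5,0,0],[4.9,1.6,0,0],[4.9,1.6,0,0],[4.9,1.6,0,0]])

```text
time: 22.48
tool_pos: [0.5921, 0.0989, 0.2174]
ee_rot: [-3.14, 0.001, 1.711]
wrist_force: [0.1, -1.0, -2.3]
width: 0.0537
finger_force: 30.0
```

```bash
python3 - <<'E'
from h import *
from m1 import blobs
delta(.5995,.0965,.0785,98)
m=camera_model("wrist"); im=snap("wrist","w8.png")
for c,s in blobs(im,(14,120,80),(28,255,255),300): print(c,s,onz("wrist",*c,.1,m))
E
```

```text
pose [592.1  98.9 217.4] yaw 98.04 | move cm [-0.35  0.7  13.89] turn 0.0
[323.75262107 311.16392079] [  264   242   120   131 12018] [0.60151339 0.03698288 0.1       ]
[581.27947096 271.09833237] [ 556  247   49   48 1739] [0.84544788 0.10294159 0.1       ]
[199.54003407 384.27768313] [192 354  21  61 587] [ 0.49270274 -0.06380517  0.1       ]
[450.64848485 386.02121212] [444 355  12  60 330] [ 0.73757845 -0.03153102  0.1       ]
[387.92305665 440.46086957] [ 200  417  340   37 3795] [ 0.69130354 -0.11044425  0.1       ]
```

>>> servo_tool(targets=[[-0.3,0.7,0,0],[-0.3,0.7,1,0],[-0.3,0.7,5,0],[-0.3,0.7,9,0],[-0.3,0.7,12,0],[-0.3,0.7,13.5,0],[-0.3,0.7,13.5,0]])

```text
time: 23.4
tool_pos: [0.5992, 0.0979, 0.0817]
ee_rot: [-3.139, -0.0, 1.712]
wrist_force: [-0.6, 1.2, -1.5]
width: 0.0535
finger_force: 30.0
```

>>> servo_tool(targets=[[0,0,0.2,0],[0,0,0.4,0],[0,0,0.4,0]])

```text
time: 23.78
tool_pos: [0.6003, 0.0982, 0.0797]
ee_rot: [3.14, 0.0, 1.712]
wrist_force: [0.2, -0.2, -2.5]
width: 0.0533
finger_force: 30.0
```

>>> servo_tool(targets=[[0,0,0.1,0],[0,0,0.2,0],[0,0,0.2,0]])

```text
time: 24.15
tool_pos: [0.6002, 0.0983, 0.0784]
ee_rot: [3.14, 0.0, 1.712]
wrist_force: [-1.8, -0.4, 5.1]
width: 0.0535
finger_force: 30.0
```

>>> servo_tool(targets=[[0,0,-0.1,0],[0,0,-0.1,0],[0,0,-0.1,0],[0,0,-5,0],[0,0,-11,0],[0,0,-17,0],[-3,-0.5,-20,0],[-6,-0.5,-20,0]], claw=76)

```text
time: 25.15
tool_pos: [0.6048, 0.0378, 0.2817]
ee_rot: [3.133, 0.002, 1.713]
wrist_force: [0.5, -0.1, -0.7]
width: 0.066
finger_force: 0.0
```

>>> servo_tool(targets=[[-3,-0.5,0,0],[-3,-0.5,0,0],[-3,-0.5,0,0]])

```text
time: 25.52
tool_pos: [0.6027, 0.0082, 0.2766]
ee_rot: [-3.141, -0.001, 1.712]
wrist_force: [-0.6, 0.5, -0.3]
width: 0.066
finger_force: 0.0
```

```bash
cat > pot.py <<'E'
from h import *
from m1 import blobs
from scipy.optimize import least_squares
m=camera_model("wrist"); im=snap("wrist","w9.png")
for c,s in blobs(im,(14,120,80),(28,255,255),300):
    if c[1]<300: print("cap",c,s,onz("wrist",*c,.1,m))
h=cv2.cvtColor(im,cv2.COLOR_BGR2HSV)
# cream sealing ring
for lo,hi in (((15,15,140),(40,70,255)),):
    mk=cv2.inRange(h,lo,hi); k,l,s,c=cv2.connectedComponentsWithStats(mk); i=1+np.argmax(s[1:,4]); print("ring",s[i],c[i])
    q=np.argwhere(l==i)[:,::-1]; P=np.array([onz("wrist",u,v,.126,m)[:2] for u,v in q])
    f=least_squares(lambda x:np.hypot(P[:,0]-x[0],P[:,1]-x[1])-x[2],[.607,.043,.097],loss="soft_l1",f_scale=.003); print(f.x,np.std(f.fun))
for nm,lo,hi in[("green",(50,120,80),(75,255,255)),("blue",(105,150,80),(122,255,255)),("red",(0,200,100),(5,255,255))]:
    for c,s in blobs(im,lo,hi,40): print(nm,np.round(c,1),s.tolist(),np.round(onz("wrist",*(s[0]+s[2]/2-.5,s[1]+s[3]/2-.5),.082,m),4))
for c,s in blobs(im,(5,180,150),(13,255,255),8): print("orange",c,s,onz("wrist",*c,.0905,m))
delta(.46,.36,.30,143)
E
python3 pot.py
```

```text
cap [334.79249012 130.2229249 ] [ 306  103   58   56 2530] [0.60100762 0.09568664 0.1       ]
cap [565.47916667 187.43145161] [ 543  166   45   43 1488] [0.85475527 0.08712936 0.1       ]
cap [333.51330472 242.44248927] [ 307  216   54   54 2330] [ 0.61529893 -0.00900865  0.1       ]
ring [ 223   77  221  219 4414] [330.63593113 184.57884005]
[0.6072067  0.0440174  0.09402747] 0.0018040073876651403
green [170.1 226.8] [161, 215, 18, 25, 314] [ 0.4432 -0.0217  0.082 ]
blue [170.9 155.2] [160, 143, 21, 26, 359] [0.439  0.0533 0.082 ]
red [170.4 191.3] [160, 180, 19, 25, 277] [0.4408 0.0155 0.082 ]
pose [602.7   8.6 276.7] yaw 98.16 | move cm [36.81 -9.14 -2.33] turn -44.8
```

View pics/w9.png

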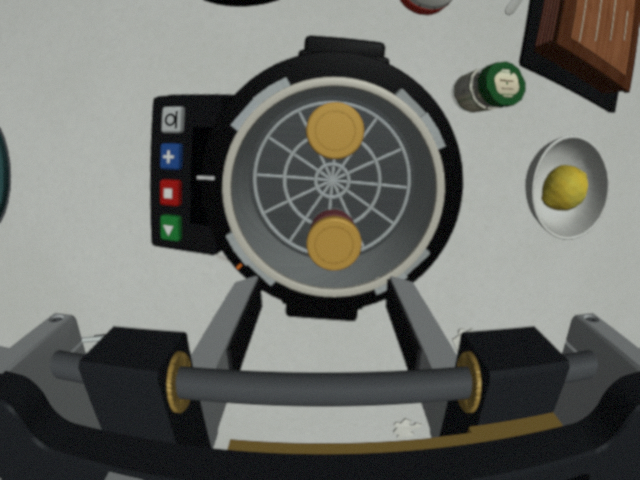

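Both jars stand upright on the rack, with caps at (335,130) and (334,243). The keys and ticks put the cooker's yaw at about 3.3°, so the lid has to end at handle yaw 93.3°. Now I go back to the lid.

>>> servo_tool(targets=[[4,-1,-2,-5],[9,-2.3,-2.3,-12],[14.5,-3.6,-2.3,-20],[20,-5,-2.3,-28],[25.5,-6.4,-2.3,-36],[31,-7.7,-2.3,-45],[36.5,-9.1,-2.3,-45],[36.8,-9.1,-2.3,-45]], claw=120)

```text
time: 26.58
tool_pos: [0.458, 0.3633, 0.2996]
ee_rot: [-3.141, -0.001, 2.505]
wrist_force: [1.1, 0.3, 0.1]
width: 0.0498
finger_force: 0.0
```

>>> servo_tool(targets=[[0,0,0,0],[0,0,0,0]])

```text
time: 26.82
tool_pos: [0.4612, 0.3583, 0.3]
ee_rot: [-3.141, 0.0, 2.496]
wrist_force: [0.7, -0.8, 0.2]
width: 0.0497
finger_force: 0.0
```

```bash
cat > lid.py <<'E'
from h import *
m=camera_model("wrist"); im=snap("wrist","w10.png"); g=cv2.cvtColor(im,cv2.COLOR_BGR2GRAY)
print("bar",bar(im,(285,355,115,300),.086,m))
delta(.46,.36,.07,143)
E
python3 lid.py
```

```text
bar (array([460.23068237, 360.45428467]), [20.78744125366211, 130.57716369628906], np.float32(144.00696))
pose [461.3 358.1 300. ] yaw 143.0 | move cm [ 0.22  0.07 23.  ] turn 0.0
```

>>> servo_tool(targets=[[0.2,0,5,-1],[0.2,0,11,-1],[0.2,0,16,-1],[0.2,0,20,-1],[0.2,0,22.5,-1],[0.2,0,22.7,-1],[0.2,0,22.7,-1]])

```text
time: 27.75
tool_pos: [0.4602, 0.3601, 0.0742]
ee_rot: [3.14, 0.001, 2.514]
wrist_force: [-0.1, 0.4, 0.3]
width: 0.0498
finger_force: 0.0
```

>>> servo_tool(targets=[[0,0,0,0],[0,0,0,0],[0,0,0,0],[0,0,0,0],[0,0,0,0]], claw=255)

```text
time: 28.38
tool_pos: [0.4595, 0.3607, 0.0736]
ee_rot: [3.14, 0.0, 2.515]
wrist_force: [0.3, 0.2, 1.7]
width: 0.0218
finger_force: 30.0
```

>>> servo_tool(targets=[[0,0,-4,0],[0,0,-10,0],[0,0,-15,0],[0,0,-17,0],[0,0,-17,0]])

```text
time: 29.0
tool_pos: [0.4594, 0.3606, 0.2437]
ee_rot: [3.14, 0.001, 2.515]
wrist_force: [-0.4, 0.3, -4.5]
width: 0.022
finger_force: 30.0
```

```bash
python3 - <<'E'
from h import *
print(get_obs()["width"])
delta(.6072,.0440,.235,138.3)
E
```

```text
0.02195494964499848
pose [459.4 360.6 243.7] yaw 144.12 | move cm [-30.53 -16.99   0.87] turn 5.8
```

>>> servo_tool(targets=[[-3,-1.7,0,1],[-8,-4.5,0,2],[-13,-7.2,0,4],[-18,-10,0,6],[-23,-12.8,0,6],[-27.5,-15.3,0,6],[-30.5,-17,0,6],[-30.5,-17,0,6]])

```text
time: 30.0
tool_pos: [0.606, 0.0411, 0.2385]
ee_rot: [-3.136, -0.005, 2.406]
wrist_force: [-0.6, 0.4, -3.5]
width: 0.0217
finger_force: 30.0
```

>>> servo_tool(targets=[[0,0,1,0],[0,0,2,0],[0,0,3,0],[0,0,3,0],[0,0,3,0]])

```text
time: 30.62
tool_pos: [0.6066, 0.0442, 0.2132]
ee_rot: [3.141, 0.0, 2.411]
wrist_force: [-0.0, -0.0, -4.3]
width: 0.0224
finger_force: 30.0
```

```bash
python3 - <<'E'
from h import *
delta(.6072,.0440,.1726,138.3)
m=camera_model("wrist"); im=snap("wrist","w11.png")
print("bar",bar(im,(285,360,225,372),get_obs()["tool_pos"][2]+.0124,m)) 
cv2.imwrite("pics/e.png",np.hstack([cv2.resize(im,(400,300)),cv2.resize(snap("side","s2.png")[170:390,215:435],(400,300))]))
E
```

```text
pose [606.6  44.2 213.2] yaw 138.14 | move cm [-0.06  0.03  4.06] turn -0.2
bar (array([603.06750488,  47.68082428]), [34.677364349365234, 73.83145141601562], np.float32(138.13048))
```

View pics/e.png

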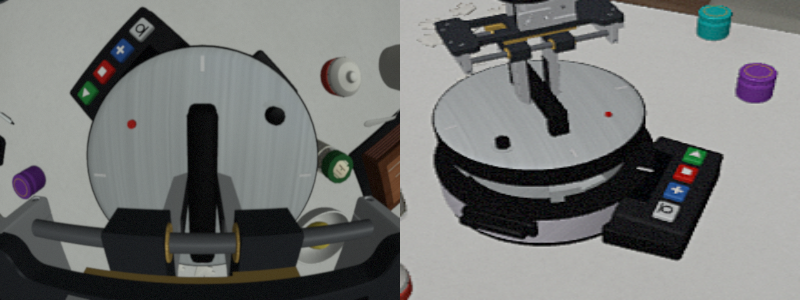

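The lid hangs level over the pot, with the handle 45° off square. I lower it.

>>> servo_tool(targets=[[0,0,1,0],[0,0,2,0],[0,0,2.8,0],[0,0,3.4,0],[0,0,3.7,0],[0,0,3.7,0]])

```text
time: 31.48
tool_pos: [0.6065, 0.0438, 0.1758]
ee_rot: [-3.141, -0.0, 2.41]
wrist_force: [-0.2, 0.2, -3.1]
width: 0.0219
finger_force: 30.0
```

>>> servo_tool(targets=[[0,0,0.15,0],[0,0,0.3,0],[0,0,0.3,0]])

```text
time: 31.85
tool_pos: [0.6067, 0.0438, 0.1733]
ee_rot: [3.141, 0.001, 2.41]
wrist_force: [-0.5, -0.3, -2.5]
width: 0.0221
finger_force: 30.0
```

>>> servo_tool(targets=[[0,0,0,0],[0,0,0,0],[2.5,0,0.2,0],[5,0,0.5,0],[5,0,0.5,0],[5,0,0.5,0]], claw=150)

```text
time: 32.6
tool_pos: [0.57, 0.0769, 0.1686]
ee_rot: [3.141, 0.002, 2.41]
wrist_force: [0.3, 0.1, 0.8]
width: 0.0386
finger_force: 0.0
```

>>> servo_tool(targets=[[0,0,0,0],[0,0,0,0],[0,0,0,0],[0,0,0,0],[0,0,0,0]], claw=255)

```text
time: 33.22
tool_pos: [0.5696, 0.077, 0.168]
ee_rot: [-3.142, 0.001, 2.41]
wrist_force: [0.7, -0.4, 0.2]
width: 0.0222
finger_force: 30.0
```

>>> servo_tool(targets=[[-0.03,0.52,0,6],[-0.11,1.04,0.05,12],[-0.25,1.55,0.1,18],[-0.43,2.03,0.15,24],[-0.67,2.5,0.2,30],[-0.96,2.94,0.25,36],[-0.96,2.94,0.25,36]])

```text
time: 34.1
tool_pos: [0.5964, 0.0935, 0.1655]
ee_rot: [3.141, -0.001, 1.784]
wrist_force: [2.3, 1.6, 0.5]
width: 0.0222
finger_force: 30.0
```

>>> servo_tool(targets=[[-0.01,0.26,0,3],[-0.03,0.52,0,6],[-0.06,0.78,0,9],[-0.06,0.78,0,9]])

```text
time: 34.6
tool_pos: [0.6035, 0.0939, 0.1654]
ee_rot: [-3.141, -0.0, 1.628]
wrist_force: [-0.2, 0.6, 0.2]
width: 0.0218
finger_force: 30.2
```

```bash
python3 - <<'E'
from h import *
o=get_obs(); p=o["tool_pos"]; print(p,np.degrees(o["ee_rot"][2]),o["wrist_force"],o["wrist_torque"],np.degrees(np.arctan2(p[1]-.0438,p[0]-.607)))
E
```

```text
[0.60350192 0.09394813 0.16544032] 93.27978095232469 [-0.20394542  0.61329119  0.20242546] [-0.00120583 -0.06212027  0.59540357] 93.99019780991847
```

>>> servo_tool(targets=[[0,0.15,0,1.5],[-0.01,0.3,0,3],[-0.01,0.3,0,3]])

```text
time: 34.98
tool_pos: [0.6042, 0.0941, 0.1654]
ee_rot: [-3.135, -0.0, 1.574]
wrist_force: [-8.4, 0.3, 3.9]
width: 0.0222
finger_force: 31.1
```

>>> servo_tool(targets=[[0,0.2,0,-1],[0,0.4,0,-3],[0,0.6,0,-3],[0,0.6,0,-3]])

```text
time: 35.48
tool_pos: [0.605, 0.0948, 0.165]
ee_rot: [-3.123, -0.002, 1.625]
wrist_force: [-22.0, 0.9, 8.5]
width: 0.022
finger_force: 30.1
```

```bash
python3 - <<'E'
from h import *
o=get_obs(); p=o["tool_pos"]; print(p,np.degrees(o["ee_rot"][2]),o["wrist_force"],o["wrist_torque"],o["width"])
m=camera_model("wrist"); im=snap("wrist","w12.png")
# white marks: lid ticks and the front tick
g=cv2.cvtColor(im,cv2.COLOR_BGR2GRAY)
print(proj("wrist",[.607-.1365,.0438-.0078,.0905],m),proj("wrist",[.5053,.0379,.132],m))
u,v=proj("wrist",[.49,.037,.11],m).astype(int); print(u,v)
c=im[120:440,60:380]; cv2.imwrite("pics/f.png",cv2.resize(c,(600,600),interpolation=cv2.INTER_CUBIC))
E
```

```text
[0.60495807 0.09476787 0.16501726] 93.11779253326064 [-22.02403979   0.88020116   8.50494809] [0.22245973 3.23520132 0.01305733] 0.02196841060340679
[150.44093318 316.18818923] [169.94780421 346.61073666]
162 329
```

View pics/f.png

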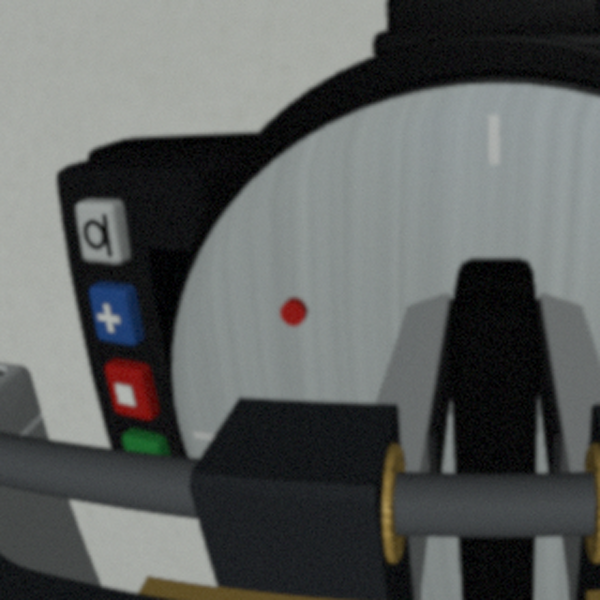

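>>> servo_tool(targets=[[0,0.1,0,0],[0,0.2,0,0],[0,0.2,0,0]])

```text
time: 35.9
tool_pos: [0.605, 0.0948, 0.165]
ee_rot: [-3.118, -0.002, 1.625]
wrist_force: [-27.0, 0.6, 9.8]
width: 0.0218
finger_force: 30.1
```

>>> servo_tool(targets=[[0,-0.2,0,0],[0,-0.5,0,0],[0,-0.7,0,0],[0,-0.7,0,0]])

```text
time: 36.4
tool_pos: [0.6049, 0.0948, 0.1652]
ee_rot: [-3.135, -0.002, 1.626]
wrist_force: [-6.5, 3.0, 2.5]
width: 0.0217
finger_force: 29.9
```

>>> servo_tool(targets=[[0,0,0,0],[0,0,0,0],[0,0,-4,0],[0,0,-9,0],[-3,1,-13,0],[-6,2,-13,0],[-6,2,-13,0],[-6,2,-13,0]], claw=130)

```text
time: 37.4
tool_pos: [0.6309, 0.035, 0.2946]
ee_rot: [-3.14, -0.001, 1.625]
wrist_force: [-0.1, 0.5, 0.5]
width: 0.0461
finger_force: 0.0
```

```bash
python3 - <<'E'
from h import *
from m1 import blobs
o=get_obs(); m=camera_model("wrist"); im=snap("wrist","w13.png"); print(o["tool_pos"],np.degrees(o["ee_rot"][2]))
for a in(93.3,183.3,273.3,3.3):
    t=np.radians(a); u,v=np.round(proj("wrist",[.607+.1016*np.cos(t),.0438+.1016*np.sin(t),.132],m)).astype(int)
    if v<460: 
        q=blob(im,max(u-15,0),u+15,max(v-15,0),v+15,190,False) if im[v-14:v+14,u-14:u+14].max()>190 else []
        print(a,u,v,len(q),len(q) and (q.mean(0),onz("wrist",*q.mean(0),.132,m)))
for p in[(.607-.1365*np.cos(.0576),.0438-.1365*np.sin(.0576),.0905)]: print("front",proj("wrist",p,m))
u,v=proj("wrist",[.607,.0438,.18],m).astype(int); print(u,v)
print("bar",bar(im,(u-30,u+30,v-75,v+75),.182,m))
for nm,lo,hi in[("green",(50,120,80),(75,255,255)),("blue",(105,150,80),(122,255,255)),("red",(0,200,100),(5,255,255))]:
    for c,s in blobs(im,lo,hi,40): print(nm,np.round(c,1),s.tolist(),np.round(onz("wrist",*(s[0]+s[2]/2-.5,s[1]+s[3]/2-.5),.082,m),4))
E
```

```text
[0.6309071  0.03501334 0.29456724] 93.08943430141035
93.3 296 102 0 0
183.3 190 217 0 0
273.3 300 317 0 0
3.3 409 216 0 0
front [173.48049622 209.71897456]
292 228
bar (array([610.22332764,  42.25497818]), [21.869050979614258, 120.21076202392578], np.float32(94.03127))
green [157.7 256.3] [150, 248, 16, 20, 175] [ 0.4435 -0.0223  0.082 ]
blue [150.9 191. ] [142, 181, 17, 23, 233] [0.4385 0.0533 0.082 ]
red [154.6 223.9] [146, 215, 16, 21, 151] [0.4412 0.0159 0.082 ]
```

View pics/w13.png

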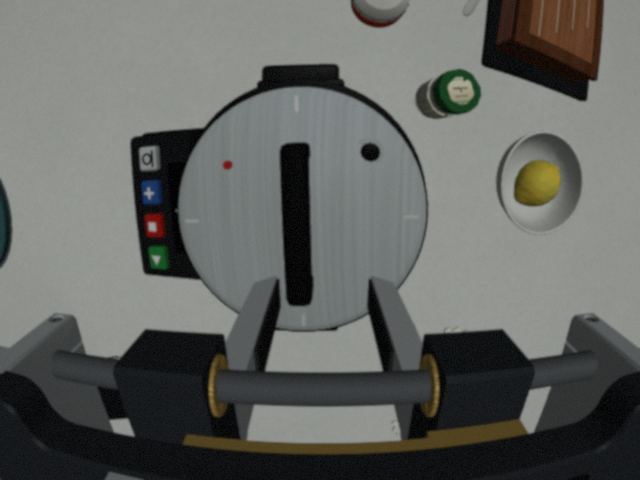

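The lid is on, with ticks at (296,103), (192,220), (303,319) and (411,216). The bar is at about 94.0° and the key row at about 3.8°, so it is square. The turn also ended at a hard stop, with 27 N giving no further movement. Next I check the ticks by script and work out the key approach.

```bash
python3 - <<'E'
from h import *
m=camera_model("wrist"); im=cv2.imread("pics/w13.png")
P=[onz("wrist",*t,.129,m) for t in[(296,103),(192,220),(303,319),(411,216)]]
print(np.mean(P,0),np.degrees(np.arctan2(*(P[0]-P[2])[1::-1])),np.degrees(np.arctan2(*(P[3]-P[1])[1::-1])))
print("bar",bar(im,(270,325,130,312),.179,m))
g=cv2.cvtColor(im,cv2.COLOR_BGR2GRAY)
q=blob(im,137,162,143,175,110,False); c=(q.min(0)+q.max(0))/2; print("grey",c,onz("wrist",*c,.082,m))
delta(.435,.090,.16,93.5)
E
```

```text
[0.60857922 0.04217423 0.129     ] 94.16211140401893 4.086703326441349
bar (array([609.71484375,  44.12897491]), [22.136905670166016, 131.53945922851562], np.float32(94.05652))
grey [147.5 157.5] [0.43592242 0.09173518 0.082     ]
pose [630.8  35.4 294.6] yaw 93.13 | move cm [  6.52 -19.25  13.46] turn -0.4
```

>>> servo_tool(targets=[[1,-4,0,0],[2.5,-9,0,0],[4,-14,2,-0.8],[6,-18,6,-0.8],[6.5,-19.3,11,-0.8],[6.5,-19.3,14,-0.8],[6.5,-19.3,15,-0.8],[6.5,-19.3,15,-0.8]], claw=255)

```text
time: 38.45
tool_pos: [0.4347, 0.0896, 0.1455]
ee_rot: [-3.141, -0.0, 1.64]
wrist_force: [0.3, 0.3, 0.3]
width: 0.0004
finger_force: 0.0
```

```bash
python3 - <<'E'
from h import *
delta(.4345,.0917,.105,94)
m=camera_model("wrist"); print(get_obs()["width"])
E
```

```text
pose [434.7  89.6 145.5] yaw 93.95 | move cm [ 0.21 -0.01  4.05] turn -0.1
0.00035487608709971997
```

>>> servo_tool(targets=[[0.2,0,2,0],[0.2,0,4,0],[0.2,0,4.3,0],[0.2,0,4.6,0],[0.2,0,4.6,0]])

```text
time: 39.08
tool_pos: [0.4355, 0.0912, 0.1005]
ee_rot: [3.14, 0.0, 1.639]
wrist_force: [0.2, -0.1, -0.5]
width: 0.0006
finger_force: 0.0
```

>>> servo_tool(targets=[[0,0,0.2,0],[0,0,0.4,0],[0,0,0.6,0],[0,0,0.6,0]])

```text
time: 39.58
tool_pos: [0.4355, 0.0912, 0.0941]
ee_rot: [3.139, 0.0, 1.639]
wrist_force: [2.3, 0.1, 3.3]
width: 0.0002
finger_force: 1.4
```

>>> servo_tool(targets=[[0,0,0.2,0],[0,0,0.4,0],[0,0,0.6,0],[0,0,0.6,0]])

```text
time: 40.08
tool_pos: [0.436, 0.0913, 0.0915]
ee_rot: [3.138, 0.0, 1.639]
wrist_force: [-3.5, -0.5, 18.9]
width: 0.0003
finger_force: 9.7
```

>>> servo_tool(targets=[[0,0,-1,0],[0,0,-2.5,0],[-2,0,-2.5,0],[-3.8,0,-2.5,0],[-3.8,0,-1.3,0],[-3.8,0,-0.6,0],[-3.8,0,-0.2,0],[-3.8,0,0,0]])

```text
time: 41.08
tool_pos: [0.4373, 0.0534, 0.0911]
ee_rot: [3.142, 0.001, 1.64]
wrist_force: [-9.6, -2.2, 25.7]
width: 0.0005
finger_force: 13.8
```

>>> servo_tool(targets=[[0,0,0,0],[0,0,0,0]])

```text
time: 41.32
tool_pos: [0.4372, 0.0534, 0.0912]
ee_rot: [3.141, 0.001, 1.64]
wrist_force: [-9.1, -1.7, 20.6]
width: 0.0004
finger_force: 10.9
```

>>> servo_tool(targets=[[0,0,-1.5,0],[0,0,-3,0],[-3.5,0,-3,0],[-7.6,0,-3,0],[-7.6,0,-3,0],[-7.6,0,-1.3,0],[-7.6,0,-0.5,0],[-7.6,0,0,0]])

```text
time: 42.32
tool_pos: [0.4425, -0.0217, 0.091]
ee_rot: [3.142, 0.0, 1.641]
wrist_force: [-11.7, 1.7, 36.7]
width: 0.0004
finger_force: 18.8
```

>>> servo_tool(targets=[[0,0,0,0],[0,0,0,0]])

```text
time: 42.58
tool_pos: [0.4424, -0.0216, 0.0913]
ee_rot: [3.141, 0.0, 1.641]
wrist_force: [-8.9, 1.4, 21.9]
width: 0.0004
finger_force: 11.5
```

>>> servo_tool(targets=[[0,0,-1.5,0],[0,0,-5,0],[0,0,-10,0],[0,2,-15,0],[0,5,-20,0],[0,7,-20,0],[0,7,-20,0]])

```text
time: 43.45
tool_pos: [0.5129, -0.0169, 0.2863]
ee_rot: [-3.14, -0.001, 1.641]
wrist_force: [0.3, -0.0, 0.2]
width: 0.0006
finger_force: 0.0
```

```bash
python3 - <<'E'
from h import *
from m1 import blobs
m=camera_model("wrist"); im=snap("wrist","w14.png"); o=get_obs(); print(o["tool_pos"],o["wrist_force"])
u,v=proj("wrist",[.607,.0438,.179],m).astype(int); print(u,v)
print("bar",bar(im,(u-30,u+30,max(v-85,0),v+85),.179,m))
for nm,lo,hi in[("green",(50,120,80),(75,255,255)),("blue",(105,150,80),(122,255,255)),("red",(0,200,100),(5,255,255))]:
    for c,s in blobs(im,lo,hi,40): print(nm,np.round(c,1),np.round(onz("wrist",*c,.082,m),4))
E
```

```text
[ 0.51194554 -0.01702856  0.28584572] [ 0.66643643 -0.03987128 -0.98963699]
451 175
bar (array([602.70117188,  42.89102173]), [31.112838745117188, 131.33050537109375], np.float32(94.148735))
green [255.3 217.1] [ 0.4432 -0.0214  0.082 ]
blue [254.  143.5] [0.4388 0.0535 0.082 ]
red [254.8 180.3] [0.4414 0.0164 0.082 ]
```

```bash
python3 -c "
from bench import *
print(close_job())"
```

```text
the job is handed in; nothing more can be done
None
```

I handed the job in at about 43 s: both jars that were present stand upright in the pot, the lid is back on and turned to its stop (handle square within about 0.5° as measured), and I pressed the grey, blue and green keys fully in that order without touching the red key; no verdict came back.

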